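# Hold the exposure box lid at its limit switch

### The arm

A 7-joint arm with a two-finger parallel gripper is mounted at the origin on the work surface. World frame = base frame: x ahead of the robot, y to its left, z up, the work surface at z = 0. Lengths are in m, angles in rad, forces in N, time in s.
With the tool pointing down it reaches from about 0.425 to 0.825 m from the base axis. Payload 3.6 kg.
Tool frame: the origin (TCP) lies at the very end of the fingers, on their centre line; the grasp point (between the pads) lies env.grasp_offset behind it (env.grasp_offset is the distance from the TCP to the grasp point, in m); z points along the fingers, y is the line along which they close (so a half turn about z gives the same grasp; the last joint's range is limited). The gripper opens to 93 mm and grips with 3 to 60 N. Pads are 15 mm wide; open, the fingers measure 128 mm over their backs; the gripper's body (75 mm by 188 mm) begins 65 mm behind the grasp point.
Start: joints at [-1.135, 0.615, -0.013, 1.423, 0.008, 1.103, -0.04], TCP at [0.29, 0.582, 0.219] pointing down, gripper open.
Joint ranges: [-3.12, 3.12], [-0.3, 2.06], [-1.34, 1.32], [0.26, 2.42], [-1.36, 4.5], [0.01, 1.98], [-2.84, 2.84]. Speed limits (rad/s): [2.79, 2.79, 3.14, 3.14, 3.14, 3.14, 3.14].

### API

Orientations are given as a unit quaternion [x, y, z, w].
In Python, from rig import env gives the robot as it stands.
- The arm moves only by the shell command python3 -m crank 'ROWS' [FORCE]. ROWS is a JSON object of lists of equal length, an entry for each row: "grip": the finger opening in mm, from 0 to 93; "linear": the shift along the tool's x, y, z in units of 30 mm (1.0 is 30 mm), a list of three; "twist": the turn about the tool's z in units of 6 degrees (1.0 is 6 degrees). In form: {"grip": [grip, ...], "linear": [[tx, ty, tz], ...], "twist": [twist, ...]}. A call has 1 to 20 rows; each row is the pose to reach, as a shift and turn from the pose commanded when the call began, along the tool's axes at that moment; what a row does not reach only later rows make up. A row lasts 1/12 s, in which the tool goes at most 41.7 mm and 7.16 degrees, less where a joint would pass 70% of its speed; a pose out of reach is approached as far as the arm can. A call with a gripper value outside its range is refused whole. The fingers move at their own pace and stop on an object; FORCE is the grip in N (left out, the last holds). Time passes only in rows, so rows that repeat a pose let the fingers close. It gives the time, the measured TCP pose, the force, the opening and the grip force at its end, in the units of the state.
- env.state(): the state, without advancing time (a new reading comes with each control period).
- env.grab_frame(name): name is "side" or "top"; returns the picture (480x640x3 uint8, red, green, blue); there is no depth.
- env.get_calibration(name): a dict with "K" (3x3 intrinsics, pixels), "k1" (the pictures are not rectified: a ray, as slopes to the right and down, at radius r is drawn at 1 + k1 r^2 times it, then the intrinsics apply), "extrinsics" (4x4, takes a point from camera to world coordinates). Camera axes: x right, y down, z forward; pixel columns grow to the right and rows downward; lengths in m; the calibration is good to about 2 mm. A picture is of the moment at which its call begins. get_calibration takes no time and is no camera call.
- env.hand_in(): hands the job in; it is judged then, once.
The state is a dict: "t": time; "qpos": joint angles; "dq": joint speeds; "joint_efforts": joint torques, N m; "ee_pos": TCP position; "eef_rot": TCP orientation; "contact_force": force on the tool from outside, world axes, zero at the start; "torque": the same for the moment, N m; "gripper_width": finger opening in m; "gripper_force": force on a finger pad.
Only numpy, scipy, OpenCV 4.12 (cv2) and the standard library are available. Lean on these libraries where they do the work, as an engineer would, in place of code of your own. Each camera call takes 0.05 s, during which the arm holds its last target. There are 200 camera calls.

### The job

Take the blue lid of the UV exposure box by its steel handle, lift it smoothly against its spring hinge and hold it part open where its red striker is level with the yellow mark on the limit switch, so that I can test the switch with the meter: you will feel the striker meet the sprung roller just before the mark. Come up to the mark from below and do not go well past it or shift the switch, and leave the things around the box where they are. Finish while still holding the lid there by the handle; do not let go.

Things in the scene. Friction and masses are not known exactly. Their poses are not given: they have to be found in the camera images.
- uvbox: White benchtop UV exposure box, fixed to the bench, 260 (own x) x 320 (own y) x 93 mm, with a blue lid 34 mm thick on top. Origin at the centre of its underside; x points from its front panel to the hinge side at the back, z up. At yaw 0 its front faces the robot.
- lid_hinge (a point): Point on the lid's hinge axis at the middle of the box's back edge: 125 mm behind the box's origin along its x, 98 mm above the bench. The axis runs along the box's y. The axes of this point turn with the lid and equal the box's axes when the lid is shut.
- lid (a joint): Lid angle, rad: 0 shut, grows as the front of the lid swings up and back, stop at 1.4. The lid weighs about 0.55 kg (0.4 to 0.7) and a torsion spring pulls it shut (0.4 N m when shut, plus 0.8 N m per rad), so it falls shut if released; lifting at the handle, square to its lever arm, takes 4 to 8 N, and up to 11 N at the mark.
- handle: Steel bow handle on top of the lid near its front edge: a round bar 12 mm thick, 110 mm long along the box's y between two posts, its centre line 42 mm above the lid's top (free height under the bar 36 mm). Origin at the middle of the bar; in the lid's frame 215 mm in front of the hinge axis and 72 mm above it, so the bar starts about 170 mm above the bench. Its axes turn with the lid.
- striker (a point): Middle of the top edge of the red striker, a tab 54 x 14 x 10 mm on a steel strap along the lid's right (-y) side: 177 mm in front of the hinge axis, level with it, 172 mm to the box's -y. It swings with the lid.
- switch_mark (a point): Middle of the yellow mark, a tab 54 x 30 x 4 mm, on the limit switch's carrier, clamped on the slotted quadrant at the box's -y side, at 0.3 to 0.7 rad about the hinge axis: 177 mm from that axis, 199 mm to the box's -y. Own x: along the radius to the hinge axis; own z: the way the striker comes up. The lid angle wanted equals this point's angle about the hinge axis (0: level).
- roller (a point): Lowest point of the switch's sprung steel roller (10 mm diameter), where the striker meets it: 7 mm below the level of the yellow mark as found. It gives way at 0.45 N per mm along the mark's own z, felt as a rise of about 3 N at the handle by the time the striker is level with the mark; bottoms after 20 mm.
- multimeter: Bystander: yellow multimeter lying flat, 190 x 90 x 42 mm, origin at the centre of its underside.
- bit_case: Bystander: black screwdriver bit case, 170 x 66 x 24 mm, origin at the centre of its underside.
- solder_reel: Bystander: blue solder reel standing on end, diameter 60, height 44 mm, origin at the centre of its underside.
- flux_bottle: Bystander: small white bottle with a red cap, diameter 44, height 85 mm, origin at the centre of its underside.

How it is judged:
On the way:
1. the lid is lifted off its seat by the handle (value of joint lid above 0.08 rad and contact force between the fingers and handle above 1 N), for 0.1 s.
At the end, for the whole second after the job is handed in: The fingers still hold the handle (more than 2 N), the lid is at rest (under 0.05 rad/s) with the red striker within 6 mm of the yellow mark along its swing, the switch has not been shifted (4 mm) and the bystanders are within 15 mm of where they were (z of striker in the frame of switch_mark between -0.006 and 0.006 m and velocity of joint lid between -0.05 and 0.05 rad/s and contact force between the fingers and handle above 2 N and distance of switch_mark from where it was at the start of the episode below 0.004 m and distance of each of multimeter, bit_case, solder_reel, flux_bottle from where it was at the start of the episode below 0.015 m); the arm keeps its last pose, push and grip.
It fails at once if the striker is pushed more than 12 mm past the mark (z of striker in the frame of switch_mark above 0.012 m).
It fails at once if the lid is jerked up or let slam (faster than 1.5 rad/s) (velocity of joint lid above 1.5 rad/s or velocity of joint lid below -1.5 rad/s).
It fails at once if the switch is shifted on its quadrant (distance of switch_mark from where it was at the start of the episode above 0.004 m).
It fails at once if a bystander is pushed away or knocked over (distance of any of multimeter, bit_case, solder_reel, flux_bottle from where it was at the start of the episode above 0.015 m or angle between any of flux_bottle, solder_reel's own z axis and vertical above 0.5 rad).
It also fails if it takes over 42 s, if anything falls off the work surface, if the arm or the gripper's body presses on something with over 40 N, if the wrist force passes 120 N, or if a joint passes its speed limit or range.

## Working session

There is one attempt and no reset: what is moved stays moved. The work goes in short steps, Python scripts to look and compute and a shell command to move; the robot and the scene stay as the last step left them, time stands still between calls to the robot, and variables do not carry over. Pictures are saved under pics/ and viewed, at most 10 in all, crops included, and the job is handed in when it is done.

```bash
ls; mkdir -p pics; python3 - <<'E'
from rig import env
import cv2
for n in("side","top"):
    cv2.imwrite(f"pics/{n}0.png",env.grab_frame(n)[:,:,::-1]); c=env.get_calibration(n); print(c)
s=env.state();print(s,env.grasp_offset)
E
```

```text
pics
{'K': array([[619.35482776,   0.        , 306.9035049 ],
       [  0.        , 619.35482776, 235.18859574],
       [  0.        ,   0.        ,   1.        ]]), 'k1': -0.05356463160056927, 'extrinsics': array([[ 0.81810969, -0.37723694,  0.43403782, -0.03439704],
       [-0.57502687, -0.54500783,  0.61017256, -0.89191179],
       [ 0.00637438, -0.74877149, -0.66279757,  1.07486641],
       [ 0.        ,  0.        ,  0.        ,  1.        ]])}
{'K': array([[478.95266414,   0.        , 314.41752362],
       [  0.        , 478.95266414, 236.33316642],
       [  0.        ,   0.        ,   1.        ]]), 'k1': -0.12845062149130984, 'extrinsics': array([[-2.78856074e-02, -9.94663418e-01,  9.93331624e-02,
         5.10487729e-01],
       [-9.99605462e-01,  2.80817930e-02,  5.77116420e-04,
         1.14738163e-02],
       [-3.36348990e-03, -9.92778785e-02, -9.95054064e-01,
         9.91684755e-01],
       [ 0.00000000e+00,  0.00000000e+00,  0.00000000e+00,
         1.00000000e+00]])}
{'t': 0.1, 'qpos': array([-1.13446786,  0.61578972, -0.01260038,  1.42468072,  0.00815525,
        1.10342938, -0.04041176]), 'dq': array([ 0.00120735, -0.00252689, -0.00048227, -0.00534941,  0.00163355,
        0.0003303 , -0.00035001]), 'joint_efforts': array([ 6.95950403e-04, -4.60036540e+01,  2.09725234e-01, -1.66242224e+01,
       -6.12587761e-02,  1.69176789e-02,  9.98902806e-05]), 'ee_pos': array([0.28991381, 0.58098862, 0.21763757]), 'eef_rot': array([ 2.29322477e-01,  9.73349849e-01, -1.10710846e-03, -2.16861635e-04]), 'contact_force': array([-0.01264245, -0.55985032, -0.38732528]), 'torque': array([0.00810146, 0.04477731, 0.05015278]), 'gripper_force': 0.0, 'gripper_width': 0.09309066382142489} 0.0188
```

View pics/top0.png

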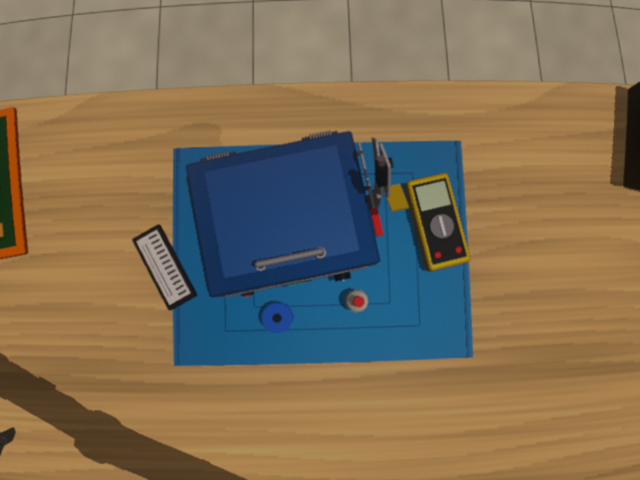

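View pics/side0.png

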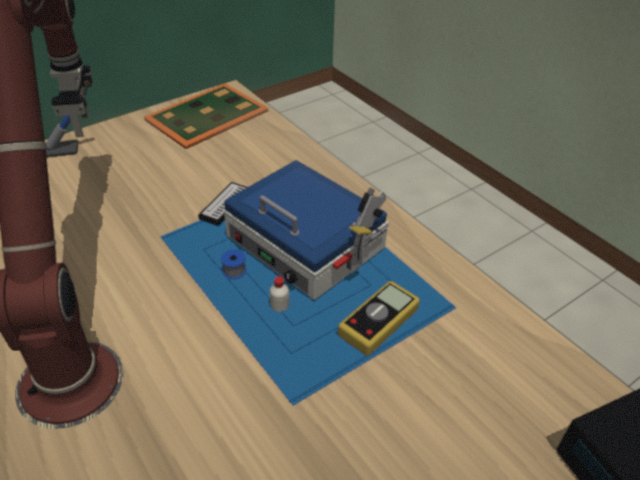

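The top view shows the handle bar running from about (256,265) to (323,252), the red striker at (376,222) and the yellow mark at (398,197). In the side view the mark is near (360,230) and the striker near (343,260). Next I'll zoom in on the switch in both views.

```bash
cat > h.py <<'E'
import numpy as np,cv2
from rig import env
C={n:env.get_calibration(n) for n in("side","top")}
def proj(n,P):
    c=C[n];T=np.linalg.inv(c["extrinsics"]);p=T[:3,:3]@np.asarray(P,float)+T[:3,3]
    s=p[:2]/p[2];s=s*(1+c["k1"]*(s@s));return c["K"][:2,:2]@s+c["K"][:2,2]
def ray(n,u):
    c=C[n];d=(np.array(u,float)-c["K"][:2,2])/c["K"][0,0];s=d.copy()
    for _ in range(20): s=d/(1+c["k1"]*(s@s))
    E=c["extrinsics"];return E[:3,3],E[:3,:3]@np.array([*s,1])
def onz(n,u,z):
    o,d=ray(n,u);return o+d*(z-o[2])/d[2]
def model(p,lid=0.):
    x,y,w,m=p;R=lambda v:np.array([x+np.cos(w)*v[0]-np.sin(w)*v[1],y+np.sin(w)*v[0]+np.cos(w)*v[1],v[2]])
    L=lambda f,h,yy,a:R([.125-f*np.cos(a)-h*np.sin(a),yy,.098+f*np.sin(a)*1+h*np.cos(a)])
    return dict(hL=L(.215,.072,.055,lid),hR=L(.215,.072,-.055,lid),st=L(.177,0,-.172,lid),mk=L(.177,0,-.199,m),R=R,L=L)
E
python3 - <<'E'
from h import *
a=cv2.imread("pics/side0.png")[180:280,310:410];b=cv2.imread("pics/top0.png")[130:240,340:440];b=b[:100]
cv2.imwrite("pics/c1.png",np.hstack([cv2.resize(i,(400,400),interpolation=cv2.INTER_CUBIC) for i in(a,b)]))
a=cv2.imread("pics/side0.png")[185:245,240:320];b=cv2.imread("pics/top0.png")[220:280,248:328]
cv2.imwrite("pics/c2.png",np.hstack([cv2.resize(i,(400,300),interpolation=cv2.INTER_CUBIC) for i in(a,b)]))
E
```

```text
(no output)
```

View pics/c1.png

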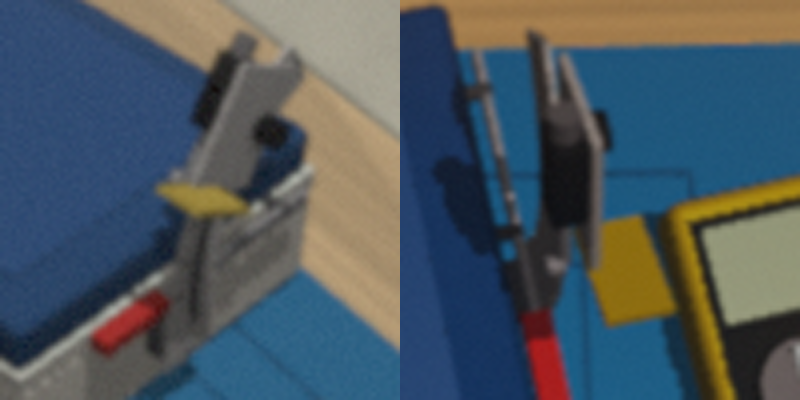

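View pics/c2.png

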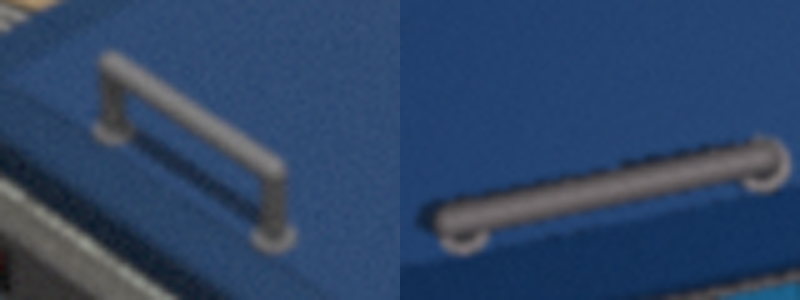

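Crops: the yellow tab's corners are clear in both views, with the inner back one hidden. The bar ends are at about (262,197.4) and (295,218.6) in the side view, and (256.6,264) and (323,251.6) in the top view. I'll fit the box pose and mark angle together.

```bash
cat > fit.py <<'E'
from h import *
from scipy.optimize import least_squares
def pts(p):
    M=model(p);L=M["L"];m=p[3]
    t=lambda f,y:L(f,.002,y,m)
    return [("side",(262,197.4),M["hL"]),("side",(295,218.6),M["hR"]),("top",(256.6,264),M["hL"]),("top",(323,251.6),M["hR"]),
    ("top",(400.5,183.7),t(.15,-.214)),("top",(410,208),t(.204,-.214)),("top",(392.5,211.7),t(.204,-.184)),
    ("side",(349.3,227),t(.204,-.184)),("side",(360,233.7),t(.204,-.214)),("side",(371.7,232),t(.15,-.214))]
f=lambda p:np.concatenate([proj(n,P)-u for n,u,P in pts(p)])
r=least_squares(f,[.65,.05,.17,.5],loss="soft_l1")
P=r.x
E
python3 - <<'E'
from fit import *
print(P,np.round(r.fun.reshape(-1,2),1),'sd',np.sqrt(np.diag(np.linalg.inv(r.jac.T@r.jac))))
M=model(P)
for k in("hL","hR","mk","st"):print(k,M[k].round(4),proj("side",M[k]),proj("top",M[k]))
print("handle",(M["hL"]+M["hR"])/2)
for a in (0,.25,P[3]): print(a,M["L"](.215,.072,0,a))
for v in [(-.13,.16),(-.13,-.16),(.13,-.16)]: print(proj("top",M["R"]([*v,.127])))
for n,u,z in [("reel",(277,317),.044),("bottle",(358,300),.085)]:print(n,onz("top",u,z))
E
```

```text
[0.64568424 0.0712197  0.17711551 0.53252604] [[ 0.2  0.7]
 [-0.2  0.7]
 [ 1.8  0. ]
 [-1.9 -0.6]
 [ 0.1  0.8]
 [-0.4 -0.1]
 [-0.3 -0.2]
 [-0.1 -0.2]
 [-0.3 -0.4]
 [ 1.1  0.8]] sd [0.00114135 0.0008796  0.00904478 0.01056518]
hL [0.5474 0.1095 0.17  ] [262.2146532  198.07946016] [258.4111856  264.03571194]
hR [0.5668 0.0012 0.17  ] [294.78120461 219.32079326] [321.07293079 251.04664962]
mk [ 0.6537 -0.1295  0.1879] [361.34637471 230.18571322] [396.20053357 197.33225494]
st [ 0.6248 -0.1073  0.098 ] [342.79607991 259.3578042 ] [377.29104264 221.30905034]
handle [0.5570922  0.05536251 0.17      ]
0 [0.5570922  0.05536251 0.17      ]
0.25 [0.54613705 0.05340164 0.22095355]
0.5325260373448955 [0.55041474 0.05416731 0.26918788]
[208.88964402 298.37139869]
[382.15023717 262.43814436]
[351.61421887 126.21025434]
reel [0.44794969 0.08995328 0.044     ]
bottle [ 0.4782352  -0.06668387  0.085     ]
```

```bash
sed -i 's/-h\*np.sin(a),yy/+h*np.sin(a),yy/' h.py; cat > go.py <<'E'
from fit import *
from scipy.spatial.transform import Rotation as Ro
s=env.state();Rt=Ro.from_quat(s["eef_rot"]).as_matrix();p=s["ee_pos"]
def rows(t): return ((Rt.T@(np.asarray(t)-p))/.03).round(2)
def yaw(): return np.degrees(np.arctan2(Rt[1,1],Rt[0,1]))
def hand(a): return model(P)["L"](.215,.072,0,a)-[0,0,env.grasp_offset]
E
python3 - <<'E'
from go import *
print(P,yaw()-np.degrees(P[2]),"deg cw")
h=hand(0);print(h,rows(h+[0,0,.068]),rows(h))
print([hand(a).round(4) for a in(0,.25,.53)])
E
```

```text
[0.64562765 0.07087194 0.17024855 0.52967368] 53.7310809102945 deg cw
[0.55692881 0.05562349 0.1512    ] [-15.78 -11.7   -0.02] [-15.78 -11.69   2.24]
[array([0.5569, 0.0556, 0.1512]), array([0.5811, 0.0598, 0.2022]), array([0.6219, 0.0668, 0.25  ])]
```

```bash
python3 -m crank '{"grip":[93,93,93,93,93,93,93,93,93,93,93,93,93,93,93,93,93,93,93,93],"linear":[[-0.9,-0.7,0],[-1.8,-1.3,0],[-2.7,-2,0],[-3.6,-2.7,0],[-4.5,-3.3,0],[-5.4,-4,0],[-6.3,-4.7,0],[-7.2,-5.3,0],[-8.1,-6,0],[-9,-6.7,0],[-9.9,-7.3,0],[-10.8,-8,0],[-11.7,-8.7,0],[-12.6,-9.3,0],[-13.5,-10,0],[-14.4,-10.7,0],[-15.3,-11.3,0],[-15.78,-11.7,0],[-15.78,-11.7,0],[-15.78,-11.7,0]],"twist":[0.5,1,1.5,2,2.5,3,3.5,4,4.5,5,5.5,6,6.5,7,7.5,8,8.5,8.95,8.95,8.95]}' 15
python3 - <<'E'
from go import *
print(p,s["contact_force"],s["t"],yaw()-np.degrees(P[2]),rows(hand(0)))
I=env.grab_frame("top")[:,:,::-1][180:330,200:400];J=env.grab_frame("side")[:,:,::-1][110:260,200:400]
cv2.imwrite("pics/c3.png",np.hstack([cv2.resize(i,(400,300)) for i in(I,J)]))
E
```

```text
t: 1.77
ee_pos: [0.5568, 0.0553, 0.2181]
eef_rot: [0.645, 0.764, -0.001, -0.0]
contact_force: [0.1, 1.0, -0.3]
gripper_width: 0.0924
gripper_force: 0.0
[0.55681266 0.05528712 0.2181093 ] [ 0.11029601  1.01832467 -0.31069786] 1.7667 -0.07325915028238228 [0.01 0.01 2.23]
```

View pics/c3.png

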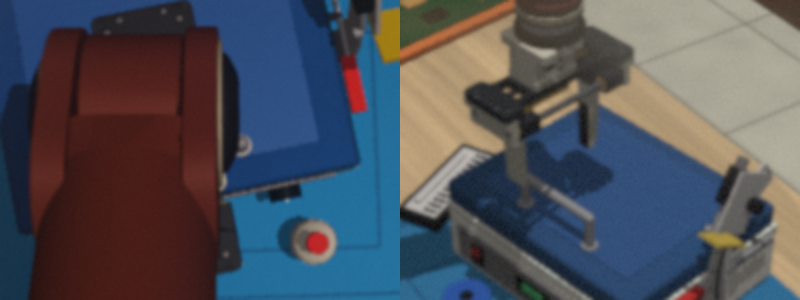

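The fingers straddle the bar, with one on each side of it. I'll descend and close.

```bash
python3 -m crank '{"grip":[93,93,93,93,93,93,30,12,8,5,5,5,5,5],"linear":[[0,0,0.5],[0,0,1],[0,0,1.5],[0,0,2],[0,0,2.23],[0,0,2.23],[0,0,2.23],[0,0,2.23],[0,0,2.23],[0,0,2.23],[0,0,2.23],[0,0,2.23],[0,0,2.23],[0,0,2.23]],"twist":[0,0,0,0,0,0,0,0,0,0,0,0,0,0]}' 40
python3 - <<'E'
from go import *
for a in(0,.05,.1,.15,.2,.25,.3,.35,.4,.45,.48,.5,.53):print(a,((Rt.T@(hand(a)-hand(0)))/.03).round(2))
E
```

```text
t: 3.03
ee_pos: [0.5571, 0.0561, 0.1518]
eef_rot: [0.644, 0.765, 0.0, 0.0]
contact_force: [0.2, 0.3, 0.2]
gripper_width: 0.044
gripper_force: 0.0
0 [0. 0. 0.]
0.05 [-0.    0.13 -0.36]
0.1 [-0.    0.28 -0.7 ]
0.15 [-0.    0.44 -1.04]
0.2 [-0.    0.62 -1.38]
0.25 [-0.    0.82 -1.7 ]
0.3 [-0.    1.03 -2.01]
0.35 [-0.    1.26 -2.31]
0.4 [-0.   1.5 -2.6]
0.45 [-0.    1.76 -2.88]
0.48 [-0.    1.92 -3.04]
0.5 [-0.    2.03 -3.14]
0.53 [-0.    2.2  -3.29]
```

Still closing, so I'll wait longer.

```bash
python3 -m crank '{"grip":[5,5,5,5,5,5,5,5,5,5,5,5],"linear":[[0,0,0],[0,0,0],[0,0,0],[0,0,0],[0,0,0],[0,0,0],[0,0,0],[0,0,0],[0,0,0],[0,0,0],[0,0,0],[0,0,0]],"twist":[0,0,0,0,0,0,0,0,0,0,0,0]}'
```

```text
t: 4.03
ee_pos: [0.5578, 0.0563, 0.1519]
eef_rot: [0.644, 0.765, 0.001, 0.001]
contact_force: [4.6, 1.3, -2.7]
gripper_width: 0.0108
gripper_force: 40.0
```

```bash
python3 -m crank '{"grip":[5,5,5,5,5,5,5,5,5,5,5,5,5,5,5,5,5,5,5,5],"linear":[[0,0.03,-0.09],[0,0.06,-0.18],[0,0.1,-0.27],[0,0.13,-0.36],[0,0.17,-0.45],[0,0.2,-0.53],[0,0.24,-0.62],[0,0.28,-0.7],[0,0.32,-0.79],[0,0.36,-0.87],[0,0.4,-0.96],[0,0.44,-1.04],[0,0.48,-1.13],[0,0.53,-1.21],[0,0.57,-1.3],[0,0.62,-1.38],[0,0.67,-1.46],[0,0.72,-1.54],[0,0.72,-1.54],[0,0.72,-1.54]],"twist":[0,0,0,0,0,0,0,0,0,0,0,0,0,0,0,0,0,0,0,0]}'
python3 - <<'E'
from go import *
for n in("side","top"): cv2.imwrite(f"pics/{n}1.png",env.grab_frame(n)[:,:,::-1])
I=cv2.imread("pics/side1.png")[130:280,240:440];J=cv2.imread("pics/top1.png")[130:280,260:460]
cv2.imwrite("pics/c4.png",np.hstack([cv2.resize(i,(400,300),interpolation=cv2.INTER_CUBIC) for i in(I,J)]))
from scipy.optimize import minimize_scalar
g=p+Rt[:,2]*env.grasp_offset*-1
m=minimize_scalar(lambda a:np.linalg.norm((hand(a)-p)),bounds=(0,.7),method="bounded");print(p,m.x,m.fun, hand(m.x)-p)
M=model(P,m.x);print(proj("side",M["st"]),proj("top",M["st"]))
E
```

```text
t: 5.7
ee_pos: [0.5775, 0.0598, 0.1968]
eef_rot: [0.644, 0.765, -0.001, -0.001]
contact_force: [5.4, 0.1, -12.3]
gripper_width: 0.0108
gripper_force: 40.0
[0.57745946 0.05977948 0.1967667 ] 0.22154256720015036 0.00063808535317724 [ 2.40224702e-04 -5.85220622e-04 -8.34376099e-05]
[344.48450739 246.15814155] [379.66108466 216.86938355]
```

View pics/c4.png

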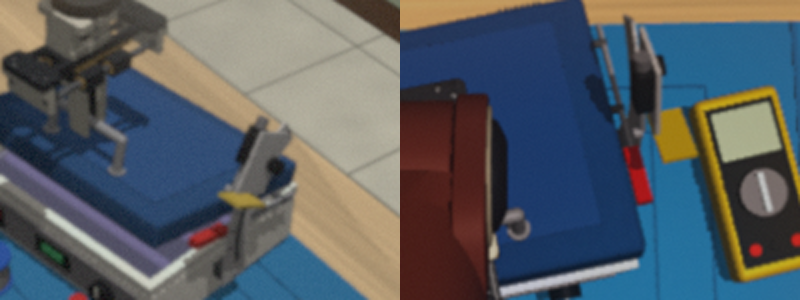

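The lid is at about 0.22 rad, and the striker appears at (344.5,247) in the side view, matching the prediction. I'll go on to 0.44 rad.

```bash
python3 -m crank '{"grip":[5,5,5,5,5,5,5,5,5,5,5,5,5,5,5,5,5,5,5,5],"linear":[[0,0.05,-0.08],[0,0.1,-0.16],[0,0.15,-0.23],[0,0.2,-0.31],[0,0.26,-0.39],[0,0.31,-0.47],[0,0.37,-0.54],[0,0.43,-0.62],[0,0.48,-0.7],[0,0.54,-0.77],[0,0.6,-0.84],[0,0.66,-0.92],[0,0.72,-0.99],[0,0.78,-1.06],[0,0.85,-1.13],[0,0.91,-1.2],[0,0.99,-1.28],[0,0.99,-1.28],[0,0.99,-1.28],[0,0.99,-1.28]],"twist":[0,0,0,0,0,0,0,0,0,0,0,0,0,0,0,0,0,0,0,0]}'
cat > ang.py <<'E'
from go import *
from scipy.optimize import minimize_scalar
m=minimize_scalar(lambda a:np.linalg.norm((hand(a)-p)),bounds=(0,.7),method="bounded")
a=m.x;d=Rt.T@(hand(a)-p)
t=model(P)["L"](.215,.072,0,a+.001)-model(P)["L"](.215,.072,0,a);t/=np.linalg.norm(t)
print("a",a.round(4),"off mm",(d*1000).round(2),"tangential N",-(s["contact_force"]@t).round(2))
for k in(.02,.03,.04,.06,.07,.08,.09):print(k,((Rt.T@(hand(a+k)-hand(a)))/.03).round(2))
E
python3 ang.py
```

```text
t: 7.47
ee_pos: [0.606, 0.0649, 0.2369]
eef_rot: [0.644, 0.765, -0.001, -0.001]
contact_force: [-6.9, 0.1, -4.0]
gripper_width: 0.011
gripper_force: 40.0
a 0.4395 off mm [-0.8   1.1   1.04] tangential N 7.51
0.02 [ 0.    0.11 -0.11]
0.03 [ 0.    0.16 -0.16]
0.04 [ 0.    0.21 -0.22]
0.06 [ 0.    0.32 -0.32]
0.07 [ 0.    0.38 -0.37]
0.08 [ 0.    0.43 -0.42]
0.09 [ 0.    0.49 -0.47]
```

```bash
python3 -m crank '{"grip":[5,5,5,5,5],"linear":[[0,0.05,-0.05],[0,0.11,-0.11],[0,0.11,-0.11],[0,0.11,-0.11],[0,0.11,-0.11]],"twist":[0,0,0,0,0]}' >/dev/null; python3 ang.py|head -1
python3 -m crank '{"grip":[5,5,5,5,5],"linear":[[0,0.05,-0.05],[0,0.05,-0.05],[0,0.05,-0.05],[0,0.05,-0.05],[0,0.05,-0.05]],"twist":[0,0,0,0,0]}' >/dev/null; python3 ang.py|head -1
python3 -m crank '{"grip":[5,5,5,5,5],"linear":[[0,0.05,-0.05],[0,0.05,-0.05],[0,0.05,-0.05],[0,0.05,-0.05],[0,0.05,-0.05]],"twist":[0,0,0,0,0]}' >/dev/null; python3 ang.py|head -1
python3 -m crank '{"grip":[5,5,5,5,5],"linear":[[0,0.05,-0.05],[0,0.05,-0.05],[0,0.05,-0.05],[0,0.05,-0.05],[0,0.05,-0.05]],"twist":[0,0,0,0,0]}' >/dev/null; python3 ang.py|head -1
python3 -m crank '{"grip":[5,5,5,5,5],"linear":[[0,0.05,-0.05],[0,0.05,-0.05],[0,0.05,-0.05],[0,0.05,-0.05],[0,0.05,-0.05]],"twist":[0,0,0,0,0]}' >/dev/null; python3 ang.py|head -1
```

```text
a 0.4595 off mm [-0.83  1.18  1.16] tangential N 6.87
a 0.4687 off mm [-0.87  1.22  1.22] tangential N 7.37
a 0.477 off mm [-0.86  1.22  1.24] tangential N 7.37
a 0.4853 off mm [-0.84  1.23  1.27] tangential N 8.44
a 0.496 off mm [-0.88  1.32  1.4 ] tangential N 8.08
```

```bash
python3 -m crank '{"grip":[5,5,5,5,5],"linear":[[0,0.05,-0.05],[0,0.05,-0.05],[0,0.05,-0.05],[0,0.05,-0.05],[0,0.05,-0.05]],"twist":[0,0,0,0,0]}' >/dev/null; python3 ang.py|head -1
python3 -m crank '{"grip":[5,5,5,5,5],"linear":[[0,0.05,-0.05],[0,0.05,-0.05],[0,0.05,-0.05],[0,0.05,-0.05],[0,0.05,-0.05]],"twist":[0,0,0,0,0]}' >/dev/null; python3 ang.py|head -1
python3 - <<'E'
from go import *
for n in("side","top"): cv2.imwrite(f"pics/{n}2.png",env.grab_frame(n)[:,:,::-1])
I=cv2.imread("pics/side2.png")[190:260,325:395];J=cv2.imread("pics/top2.png")[165:235,350:420]
cv2.imwrite("pics/c5.png",np.hstack([cv2.resize(i,(400,400),interpolation=cv2.INTER_CUBIC) for i in(I,J)]))
for a in(.48,.5,.52,.54,.56):
  L=model(P,a)["L"];print(a,[((proj("side",L(f,0,y,a))-[325,190])*400/70).round() for f,y in((.204,-.179),(.15,-.179),(.204,-.165))],((proj("top",L(.204,0,-.179,a))-[350,165])*400/70).round())
E
```

```text
a 0.5044 off mm [-0.88  1.33  1.43] tangential N 7.41
a 0.5113 off mm [-0.89  1.36  1.48] tangential N 8.7
0.48 [array([117., 233.]), array([197., 224.]), array([ 90., 216.])] [223. 293.]
0.5 [array([121., 223.]), array([199., 218.]), array([ 94., 206.])] [224. 285.]
0.52 [array([125., 214.]), array([202., 211.]), array([ 98., 197.])] [224. 276.]
0.54 [array([129., 204.]), array([205., 204.]), array([102., 187.])] [224. 268.]
0.56 [array([133., 195.]), array([208., 197.]), array([106., 178.])] [224. 259.]
```

View pics/c5.png

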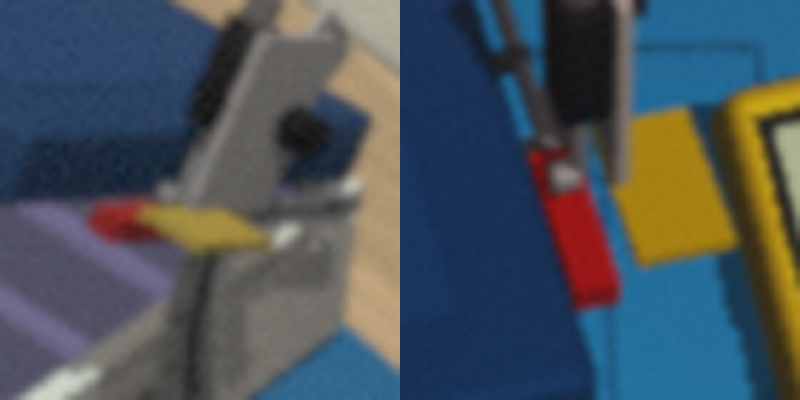

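The side crop shows the red striker, partly behind the yellow tab, just below or near level with it. In the top crop the striker's front edge is near y=295, suggesting about 0.49 rad. I'll compare rendered silhouettes with the colour masks, using the shut-lid picture as a check.

```bash
cat > sil.py <<'E'
from fit import *
import sys,itertools
S=8
def hull(n,a,fr,zr,yr,ox,P=P):
    L=model(P)["L"];q=np.array([proj(n,L(f,z,y,a)) for f,z,y in itertools.product(fr,zr,yr)])
    h=cv2.convexHull(((q-ox+.5)*S-.5).astype(np.float32)).round().astype(np.int32)
    m=np.zeros((100*S,100*S),np.uint8);cv2.fillPoly(m,[h],1);return m
def fitang(n,img,col,lo,hi):
    ox=np.array([310,180] if n=="side" else [340,150])
    c=cv2.resize(img[ox[1]:ox[1]+100,ox[0]:ox[0]+100],None,fx=S,fy=S,interpolation=cv2.INTER_CUBIC)
    b,g,r=[c[:,:,i].astype(int) for i in range(3)]
    red=(r-np.maximum(g,b)>50);yel=(np.minimum(r,g)-b>55)
    if col=="r": box=((.15,.204),(-.01,0),(-.179,-.165));m=red;ig=cv2.dilate(yel.astype(np.uint8),np.ones((13,13)))
    else: box=((.15,.204),(-.002,.002),(-.214,-.184));m=yel;ig=red
    keep=cv2.dilate(hull(n,(lo+hi)/2,*box,ox),np.ones((7*S,7*S)))*(ig==0)
    if n=="top" and col=="y": keep[:, int((408-ox[0])*S):]*=1
    A=np.arange(lo,hi,.005);cost=[]
    # only pixels that can discriminate: compare mask with hull
    for a in A: cost.append(((hull(n,a,*box,ox)!=m)*keep).sum()/S/S)
    i=int(np.argmin(cost));return A[i].round(3),np.round(cost[i],1),np.round(cost[max(0,i-6):i+7:3],1)
if __name__=="__main__":
  for k,lo,hi in(("0",-.1,.1),("1",.1,.35),("2",.4,.65)):
    for n in("side","top"):
        im=cv2.imread(f"pics/{n}{k}.png");print(k,n,"str",fitang(n,im,"r",lo,hi),"mark",fitang(n,im,"y",.4,.65))
E
python3 sil.py
```

```text
0 side str (np.float64(0.025), np.float64(45.9), array([72.7, 53.6, 45.9, 47.2, 71.1])) mark (np.float64(0.55), np.float64(51.1), array([ 95.6,  57.4,  51.1,  74.2, 107.4]))
0 top str (np.float64(-0.055), np.float64(45.2), array([58.6, 50.3, 45.2, 45.7, 47.8])) mark (np.float64(0.545), np.float64(114.8), array([150.2, 131.6, 114.8, 120.6, 161.7]))
1 side str (np.float64(0.235), np.float64(47.0), array([86.9, 58.1, 47. , 52.9, 75.8])) mark (np.float64(0.545), np.float64(46.4), array([107.8,  64.9,  46.4,  63.7, 100.1]))
1 top str (np.float64(0.21), np.float64(62.6), array([67.7, 64.2, 62.6, 70.9, 80.7])) mark (np.float64(0.545), np.float64(107.9), array([144.9, 124.8, 107.9, 115.9, 162.2]))
2 side str (np.float64(0.51), np.float64(24.1), array([74.1, 45. , 24.1, 33.4, 61. ])) mark (np.float64(0.545), np.float64(45.1), array([105.5,  64.2,  45.1,  64.3, 101.7]))
2 top str (np.float64(0.505), np.float64(92.0), array([106.2,  99.2,  92. ,  97.6, 119.3])) mark (np.float64(0.545), np.float64(107.5), array([144.8, 124.1, 107.5, 115.5, 162.4]))
```

```bash
python3 -m crank '{"grip":[5,5,5,5,5],"linear":[[0,0.05,-0.05],[0,0.05,-0.05],[0,0.05,-0.05],[0,0.05,-0.05],[0,0.05,-0.05]],"twist":[0,0,0,0,0]}' >/dev/null; python3 ang.py|head -1
python3 -m crank '{"grip":[5,5,5,5,5],"linear":[[0,0.05,-0.05],[0,0.05,-0.05],[0,0.05,-0.05],[0,0.05,-0.05],[0,0.05,-0.05]],"twist":[0,0,0,0,0]}' >/dev/null; python3 ang.py|head -1
python3 -m crank '{"grip":[5,5,5,5,5,5],"linear":[[0,0,0],[0,0,0],[0,0,0],[0,0,0],[0,0,0],[0,0,0]],"twist":[0,0,0,0,0,0]}' >/dev/null; python3 ang.py|head -1
python3 - <<'E'
from go import *
F=[]
for i in range(10): env.grab_frame("top");F.append(env.state()["contact_force"])
print(np.mean(F,0),np.std(F,0))
E
```

```text
a 0.5208 off mm [-0.88  1.43  1.58] tangential N 8.04
a 0.5286 off mm [-0.9   1.45  1.64] tangential N 9.25
a 0.5287 off mm [-0.88  1.45  1.64] tangential N 9.8
[-7.85571775 -0.24702471 -5.3108645 ] [0.43763125 0.51188618 0.53905044]
```

Force is up about 2 N out of the 2.5–3 N expected at the mark, so I'll go up slightly more.

```bash
python3 -m crank '{"grip":[5,5,5,5,5,5,5,5],"linear":[[0,0.04,-0.04],[0,0.04,-0.04],[0,0.04,-0.04],[0,0.04,-0.04],[0,0.04,-0.04],[0,0.04,-0.04],[0,0.04,-0.04],[0,0.04,-0.04]],"twist":[0,0,0,0,0,0,0,0]}' ; python3 ang.py|head -1
python3 - <<'E'
from sil import *
F=[]
for i in range(10): I=env.grab_frame("side");F.append(env.state()["contact_force"])
print(np.mean(F,0), -np.mean(F,0)@[.7,.12,.7]);I=I[:,:,::-1].copy();J=env.grab_frame("top")[:,:,::-1].copy()
print("side",fitang("side",I,"r",.4,.65),fitang("side",I,"y",.4,.65),"top",fitang("top",J,"r",.4,.65),fitang("top",J,"y",.4,.65))
cv2.imwrite("pics/c6.png",cv2.resize(I[190:260,325:395],(500,500),interpolation=cv2.INTER_CUBIC))
E
```

```text
t: 12.98
ee_pos: [0.621, 0.0675, 0.2523]
eef_rot: [0.644, 0.765, -0.002, -0.003]
contact_force: [-7.6, -0.6, -6.2]
gripper_width: 0.0107
gripper_force: 40.0
a 0.5343 off mm [-0.9   1.48  1.68] tangential N 9.82
[-7.59574814 -0.01224665 -5.75328086] 9.345789894685783
side (np.float64(0.535), np.float64(25.4), array([64.7, 38.1, 25.4, 46.3, 74.6])) (np.float64(0.55), np.float64(44.3), array([ 95.9,  54.7,  44.3,  68.7, 106.9])) top (np.float64(0.535), np.float64(89.8), array([105.8,  97.5,  89.8, 105.7, 130.7])) (np.float64(0.545), np.float64(107.6), array([144.7, 124. , 107.6, 115.7, 162.8]))
```

View pics/c6.png

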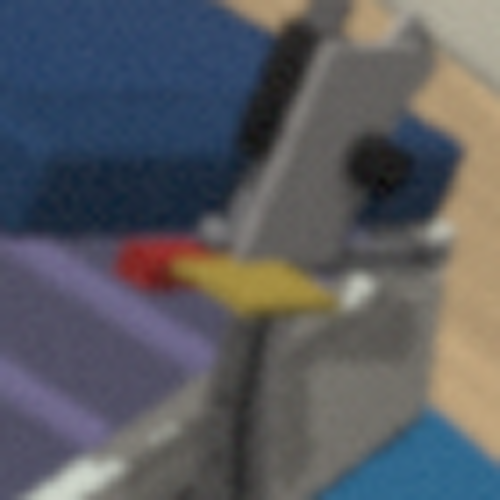

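The striker now sits almost flush with the tab at about (150,262) in the crop. Vision and force both put it 1–2 mm low, so I'll add one small nudge and check.

```bash
python3 -m crank '{"grip":[5,5,5,5,5,5,5,5,5,5,5,5],"linear":[[0,0.04,-0.04],[0,0.04,-0.04],[0,0.04,-0.04],[0,0.04,-0.04],[0,0.04,-0.04],[0,0.04,-0.04],[0,0.04,-0.04],[0,0.04,-0.04],[0,0.04,-0.04],[0,0.04,-0.04],[0,0.04,-0.04],[0,0.04,-0.04]],"twist":[0,0,0,0,0,0,0,0,0,0,0,0]}' ; python3 ang.py|head -1
python3 - <<'E'
from sil import *
F=[]
for i in range(10): I=env.grab_frame("side");F.append(env.state()["contact_force"])
print(-np.mean(F,0)@[.7,.12,.7]);I=I[:,:,::-1].copy();J=env.grab_frame("top")[:,:,::-1].copy()
print("side",fitang("side",I,"r",.4,.65),fitang("side",I,"y",.4,.65),"top",fitang("top",J,"r",.4,.65),fitang("top",J,"y",.4,.65))
print(env.state()["t"],env.state()["gripper_force"])
E
```

```text
t: 14.53
ee_pos: [0.622, 0.0677, 0.2533]
eef_rot: [0.644, 0.765, -0.003, -0.003]
contact_force: [-7.6, 0.1, -7.2]
gripper_width: 0.0108
gripper_force: 40.0
a 0.5403 off mm [-0.91  1.48  1.7 ] tangential N 10.35
10.115475543204532
side (np.float64(0.535), np.float64(26.6), array([74.3, 46.5, 26.6, 38.8, 66.3])) (np.float64(0.55), np.float64(43.4), array([ 95.9,  55.2,  43.4,  67.1, 104.6])) top (np.float64(0.54), np.float64(86.5), array([106.7,  97.1,  86.5,  99.1, 125.4])) (np.float64(0.545), np.float64(107.4), array([144.7, 124. , 107.4, 115.3, 162.4]))
15.0833 39.98331606388092
```

Force has risen about 2.8 N, and both cameras put the striker within about 2 mm of the mark. Handing in.

```bash
python3 -c "
from rig import env
print(env.hand_in())"
```

```text
the job is handed in; nothing more can be done
None
```

I handed the job in with the gripper still holding the lid by its handle at about 0.54 rad, where both cameras and the roller force put the red striker within about 2 mm of the yellow mark; no verdict came back.

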